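# Seat the drill-jig cover on its hidden pin and hold it down

### The job

Pick up the loose cover and fit it on the drill jig, drill bushes to the front and back edge against the fence: the locating pin is out of sight under the cover and its place along the fence is not known exactly, so feel for it by sliding the cover along the fence until it drops on. Then press the cover fully home against the sprung lifters and finish while still holding it pressed down, ready for drilling. Leave the other things on the bench where they lie.

Things in the scene. Friction and masses are not known exactly. Their poses are not given: they have to be found in the camera images.
- jig: Steel drill jig screwed to the bench, a brass link blank in its nest; on the left or in front of the robot, turned up to 0.2 rad. Origin: centre of its underside; x from front (robot side) to back, y along it to the left, z up. Body x -50 to +54 mm, y +-95, flat top at z = 22; 10 mm high screw flanges reach to y = +-116. Cover positions in its frame: fully home the cover's origin is at x = 0, z = 22, same yaw.
- fence (a point): Middle of the jig's fence face, at its foot (jig x = +43, y = 0, z = 22 mm). The fence is a straight upright wall along the whole back edge (y +-95), facing the front, its top 16 mm above the jig's flat top (z = 38). The cover's back edge goes against it.
- pin_middle (a point): Middle of the pin's range, at tip height (jig x = +20, y = 0, z = 30 mm). The locating pin is a round upright dowel, 8 mm thick, standing 8 mm above the flat top on a carrier clamped in a groove along y: its true y is anything from -14 to +14 mm from this point (x and z are exact) and is not reported. The cover slides on the tip (its underside at z = 30) until the slot is over it.
- cover: Loose aluminium jig cover, a plate 86 (x) x 150 (y) x 14 mm, 0.34 to 0.50 kg, lying right side up on the bench, turned up to 0.35 rad. Origin: centre of its underside; x front to back, z up. Two drill bushes in its front half (x = -24, y = +-27). A steel bar handle, 14 mm wide (x), 54 mm long (y), stands on its middle from z = 18 to z = 52, on a foot plate 24 x 80 mm with its top at z = 18.
- cover_bar (a point): Point in the middle of the cover's bar handle, 41 mm above the cover's underside, 11 mm below the bar's top: where to grip, across the 14 mm width.
- cover_slot (a point): Middle of the mouth of the blind slot in the cover's underside, out of sight (cover x = +20, y = 0, z = 0). 16 mm long in x, 10 mm wide in y, 9.5 mm deep; it fits over the 8 mm pin. Over the pin the cover drops 4 mm, from jig z = 30 to 26, on to the lifters; pressing takes it 4 mm further, to the flat top at z = 22.
- lifter_left (a joint): Left sprung lifter of the jig, a 10 mm plunger at jig x = 0, y = +52 mm, standing 4 mm proud of the flat top: 0 standing up, 0.004 m when pushed flush. It pushes up with 3.5 N at 0 and 6.5 N at 0.004, so the cover's own weight does not sink the pair.
- lifter_right (a joint): Right sprung lifter of the jig (y = -52), the same.
- tweezers: Steel tweezers, 120 mm long, beyond the work, left of the middle; a bystander.
- pliers: Red-handled flat pliers, 136 mm long, beyond the work on the right; a bystander.
- gauge: Brass sliding gauge, 110 mm long, beyond the work, in the middle; a bystander.
- loupe: Small black folding loupe, 50 mm long, beyond the work on the left; a bystander.
- tin: Round metal tin, 64 mm across and 22 mm high, on the left; a bystander.
- hammer: Chasing hammer with a wooden handle, 231 mm long, at the right; a bystander.

How it is judged:
On the way, in this order (a step that is already met when the one before it is completed fails the run):
1. the cover has been lifted off the bench in the gripper (height (world z) of cover above 0.035 m and contact force between the fingers and cover above 2 N), for 0.1 s.
2. the cover has dropped over the locating pin, its back edge at the fence (x of cover in the frame of jig between -0.004 and 0.003 m and y of cover in the frame of jig between -0.02 and 0.02 m and angle between the x axis of cover and the x axis of jig, either way round below 0.04 rad and z of cover in the frame of jig below 0.0276 m and angle between cover's own z axis and vertical below 0.05 rad), for 0.05 s.
At the end, for the whole second after the job is handed in: The cover lies over the pin with its back edge within 4 mm of the fence and in line with it (within 0.04 rad), its underside within 1.4 mm of the jig's flat top and level within 0.025 rad, both lifters pushed down at least 2.8 mm of their 4 mm, at rest, and the fingers still hold it (over 5 N) (x of cover in the frame of jig between -0.004 and 0.003 m and y of cover in the frame of jig between -0.02 and 0.02 m and angle between the x axis of cover and the x axis of jig, either way round below 0.04 rad and z of cover in the frame of jig below 0.0234 m and angle between cover's own z axis and vertical below 0.025 rad and value of joint each of lifter_left, lifter_right above 0.0028 m and contact force between the fingers and cover above 5 N and height (world z) of cover_bar above 0.05 m and linear speed of cover below 0.02 m/s); the arm keeps its last pose, push and grip.
It fails at once if one of the other things on the bench (tweezers, pliers, gauge, loupe, tin, hammer) is moved more than 30 mm (distance of any of tweezers, pliers, gauge, loupe, tin, hammer from where it was at the start of the episode above 0.03 m).
It also fails if it takes over 53 s, if anything falls off the work surface, if the arm or the gripper's body presses on something with over 40 N, if the wrist force passes 120 N, or if a joint passes its speed limit or range.

### The arm

A 6-joint arm with a two-finger parallel gripper is mounted at the origin on a cart in front of the work surface, level with it; the furniture and walls round the work are solid. World frame = base frame: x ahead of the robot, y to its left, z up, the work surface at z = 0. Lengths are in m, angles in rad, forces in N, time in s.
With the tool pointing down it reaches from about 0.4 to 0.925 m from the base axis. Payload 3.4 kg.
Tool frame: the origin (TCP) lies on the centre line of the jaws, within the pads' length; the fingertips stand ahead of it and the grasp point (between the pads) lies 11 mm behind it (robot.tcp_to_tips is the z of the fingertips in the tool frame, in m); z points along the fingers, y is the direction in which the jaws open and shut (so a half turn about z gives the same grasp; the last joint's range is limited). The gripper opens to 85 mm and grips with 20 to 120 N. Pads are 22 mm wide; open, the fingers measure 114 mm over their backs; the gripper's body (76 mm by 85 mm) begins 54 mm behind the grasp point. The pads swing forward as they close: fully open they stand 13 mm farther back than shut.
Start: joints at [-0.073, 0.307, 1.506, -0, 1.328, -0.073], TCP at [0.575, -0, 0.214] pointing down, gripper open.
Joint ranges: [-3.12, 3.12], [-1.05, 2.28], [0.14, 2.33], [-1.42, 4.57], [0.1, 2.73], [-2.68, 2.68]. Speed limits (rad/s): [2.57, 2.57, 3.14, 3.14, 3.14, 3.14].

### API

Orientations are given as [roll, pitch, yaw] about the fixed x, y, z axes, in that order (R = Rz(yaw) Ry(pitch) Rx(roll)).
In Python, from bench import robot, eyes, ticket, find_in, cut_out, sensors gives the robot as it stands. Calls block until the motion is done:
- robot.move_ptp(position, orientation): joint-space move of the TCP to a pose.
- robot.move_l(position, attitude=None, vel=0.15): straight line of the TCP; attitude=None keeps the orientation; vel is the mean speed in m/s.
- robot.move_j(angles): joint-space move.
- robot.command_gripper(opening, grip_force=None): finger opening in m; grip_force is the grip in N (None keeps the last); returns when the fingers have stopped.
- robot.dwell(seconds).
- robot.inverse_kinematics(position, orientation): joint angles nearest the present ones, or None.
- eyes.read_camera(name): name is "scene" or "side" or "wrist"; returns a dict with "img" (400x640x3 uint8, blue, green, red), "mtx" (3x3 intrinsics, pixels), "T" (4x4, takes a point from camera to world coordinates). Camera axes: x right, y up, looking along -z (the intrinsics and any distortion apply to the point x, -y, -z); pixel columns grow to the right and rows downward; lengths in m; the calibration is good to about 2 mm. The wrist camera is an equidistant fisheye: a pixel r from the principal point sees the ray r / f radians off the axis. A picture is of the moment at which its call begins. There is no depth.
A pose or a line that the arm cannot do raises robot.MotionError and nothing moves.
- ticket.job_done(): hands the job in, once; it reports no verdict.
Trained networks look in the newest picture that a camera, given by its name, has taken for a name from the list of things; names that differ only in an ending like _2 or _b are one class to them, and where a whole thing is asked for, a point or a joint stands for the part that bears it (a point fixed in the world has none). Each returns a list of dicts, best first, with "score" (0 to 1); they miss things now and then, are a little off and sometimes report something else, mostly with a low value. They report only what shows in the picture. A call takes as long as a camera call.
- find_in(camera, label): "rect" ([left, top, right, bottom] in pixels, round what is visible of it).
- cut_out(camera, label): "pixels" (400x640 bool, what is visible of it) and "rect" ([left, top, right, bottom] in pixels, round what is visible of it).
Readings, each from a call of its own:
- sensors.current_time_s(): time.
- sensors.current_q(): joint angles.
- sensors.current_qd(): joint speeds.
- sensors.current_effort(): joint torques, N m.
- sensors.current_tcp_pos(): TCP position.
- sensors.current_orientation(): TCP orientation.
- sensors.current_contact_force(): force on the tool from outside, world axes, zero at the start.
- sensors.current_moment(): the same for the moment, N m.
- sensors.current_finger_gap(): finger opening in m.
Only numpy, scipy, OpenCV 4.12 (cv2) and the standard library are available. Lean on these libraries where they do the work, as an engineer would, in place of code of your own. Each camera call takes 0.05 s, during which the arm holds its last target.

## Working session

There is one attempt and no reset: what is moved stays moved. The work goes in short steps, each a Python script; the robot and the scene stay as the last script left them, time stands still between calls to the robot, and variables do not carry over. Pictures are saved under pics/ and viewed, and the job is handed in when it is done.

```bash
mkdir -p pics; ls; python3 - <<'E'
from bench import robot, eyes, ticket, find_in, cut_out, sensors
import cv2
for n in ["scene","side","wrist"]:
    d=eyes.read_camera(n); cv2.imwrite(f"pics/{n}0.png",d["img"]); print(n,d["mtx"].round(1).tolist(),d["T"].round(3).tolist(),[k for k in d])
    for l in ["cover","jig","cover_bar"]:
        for r in find_in(n,l)[:2]: print(l,r)
print(robot.tcp_to_tips,sensors.current_time_s(),sensors.current_orientation(),sensors.current_contact_force())
E
```

```text
pics
scene [[385.5, 0.0, 321.0], [0.0, 385.5, 212.4], [0.0, 0.0, 1.0]] [[-0.879, 0.373, -0.296, 0.267], [-0.476, -0.692, 0.543, 0.68], [-0.002, 0.618, 0.786, 0.922], [0.0, 0.0, 0.0, 1.0]] ['img', 'mtx', 'T']
cover {'rect': [289.3, 250.7, 343.2, 308.8], 'score': 0.8}
jig {'rect': [324.7, 166.3, 395.3, 224.6], 'score': 0.74}
cover_bar {'rect': [289.2, 249.3, 338.7, 308.6], 'score': 0.78}
cover_bar {'rect': [327.9, 167.5, 396.7, 228.0], 'score': 0.29}
side [[436.5, 0.0, 315.0], [0.0, 436.5, 205.4], [0.0, 0.0, 1.0]] [[0.989, 0.093, -0.117, 0.436], [-0.149, 0.596, -0.789, -1.061], [-0.003, 0.798, 0.603, 0.93], [0.0, 0.0, 0.0, 1.0]] ['img', 'mtx', 'T']
cover {'rect': [271.8, 179.3, 300.6, 206.9], 'score': 0.88}
jig {'rect': [279.7, 223.8, 318.3, 279.1], 'score': 0.9}
jig {'rect': [258.8, 312.5, 346.6, 349.1], 'score': 0.28}
cover_bar {'rect': [272.8, 179.3, 302.4, 209.3], 'score': 0.66}
wrist [[309.7, 0.0, 319.2], [0.0, 309.7, 198.5], [0.0, 0.0, 1.0]] [[1.0, 0.0, 0.001, 0.575], [-0.001, 0.946, 0.325, 0.083], [-0.001, -0.325, 0.946, 0.374], [0.0, 0.0, 0.0, 1.0]] ['img', 'mtx', 'T']
cover {'rect': [239.1, 2.5, 308.8, 30.5], 'score': 0.73}
jig {'rect': [244.9, 125.2, 346.0, 297.2], 'score': 0.93}
jig {'rect': [236.0, 0.0, 310.1, 30.0], 'score': 0.51}
cover_bar {'rect': [236.2, 0.0, 311.3, 32.7], 'score': 0.89}
0.008 0.6 [3.14159049e+00 4.32441575e-05 1.57084804e+00] [-0.56550415  0.87081328  0.05346015]
```

View pics/scene0.png

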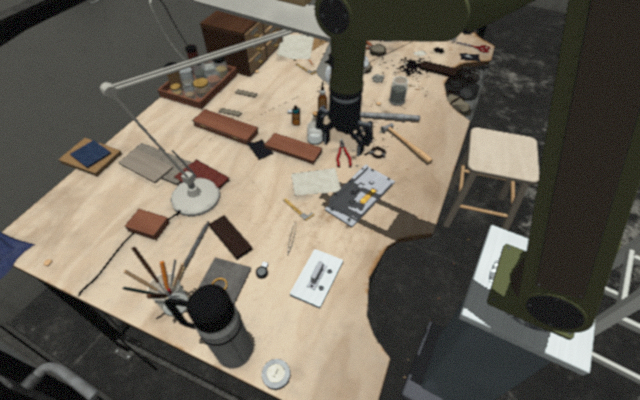

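View pics/side0.png

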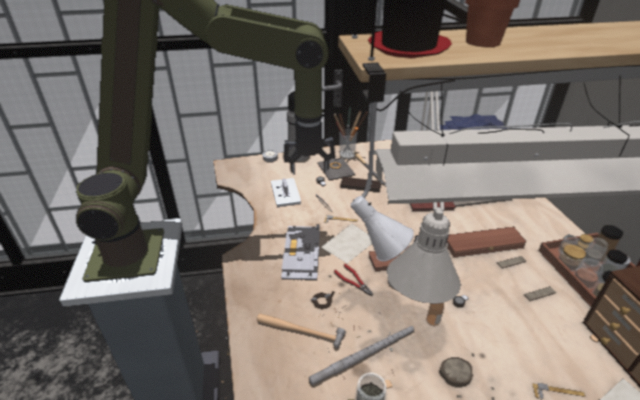

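View pics/wrist0.png

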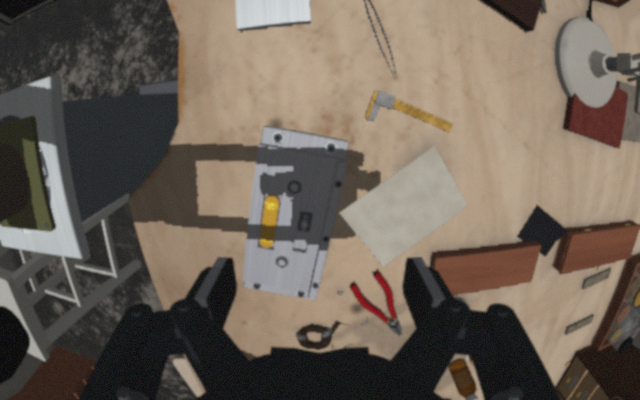

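The wrist view shows the jig at about (295,215), fence on the right, with the cover at the upper edge (275,15). The tweezers, gauge and pliers lie beyond them. I'll write helpers, then look at the jig and the cover from closer.

```bash
cat > h.py <<'E'
from bench import robot, eyes, ticket, find_in, cut_out, sensors
import cv2, numpy as np
def ray(d,uv,fish):
    K=d["mtx"];x=(uv[0]-K[0,2])/K[0,0];y=(uv[1]-K[1,2])/K[1,1]
    if fish:
        t=np.hypot(x,y);s=np.sin(t)/t if t>1e-9 else 1.
        v=np.array([x*s,y*s,np.cos(t)])
    else: v=np.array([x,y,1.])
    return d["T"][:3,:3]@np.array([v[0],-v[1],-v[2]])
def pix2w(d,uv,z,fish=True):
    r=ray(d,uv,fish);o=d["T"][:3,3];return o+r*(z-o[2])/r[2]
def w2pix(d,p,fish=True):
    c=d["T"][:3,:3].T@(np.asarray(p)-d["T"][:3,3]);v=np.array([c[0],-c[1],-c[2]])
    K=d["mtx"]
    if fish:
        r=np.hypot(v[0],v[1]);t=np.arctan2(r,v[2]);x,y=v[:2]/r*t
    else:x,y=v[:2]/v[2]
    return np.array([K[0,0]*x+K[0,2],K[1,1]*y+K[1,2]])
E
python3 - <<'E'
from h import *
d=eyes.read_camera("wrist")
print(pix2w(d,(295,215),.022), pix2w(d,(274,10),.014))
d=eyes.read_camera("scene")
print(pix2w(d,(317,279),.014,False))
E
```

```text
[ 0.54461147 -0.05902397  0.022     ] [0.52283472 0.18764805 0.014     ]
[0.51187228 0.25444478 0.014     ]
```

```bash
python3 - <<'E'
from h import *
import pickle
robot.move_ptp([.545,-.03,.17],[np.pi,0,np.pi/2])
d=eyes.read_camera("wrist"); pickle.dump(d,open("jig.pkl","wb"))
cv2.imwrite("pics/jig1.png",cv2.resize(d["img"][60:390,140:500],None,fx=2.2,fy=1.8,interpolation=cv2.INTER_CUBIC) if 0 else cv2.resize(d["img"][40:340,160:480],None,fx=2,fy=2,interpolation=cv2.INTER_CUBIC))
robot.move_ptp([.515,.28,.17],[np.pi,0,np.pi/2])
d=eyes.read_camera("wrist"); pickle.dump(d,open("cov.pkl","wb"))
cv2.imwrite("pics/cov1.png",cv2.resize(d["img"][40:340,160:480],None,fx=2,fy=2,interpolation=cv2.INTER_CUBIC))
print(sensors.current_time_s(),sensors.current_q(),sensors.current_tcp_pos())
E
```

```text
2.35 [ 4.24263357e-01  3.57924833e-01  1.54546726e+00 -6.83678328e-04
  1.23790211e+00  4.25580560e-01] [0.51561267 0.27893016 0.17019416]
```

View pics/jig1.png

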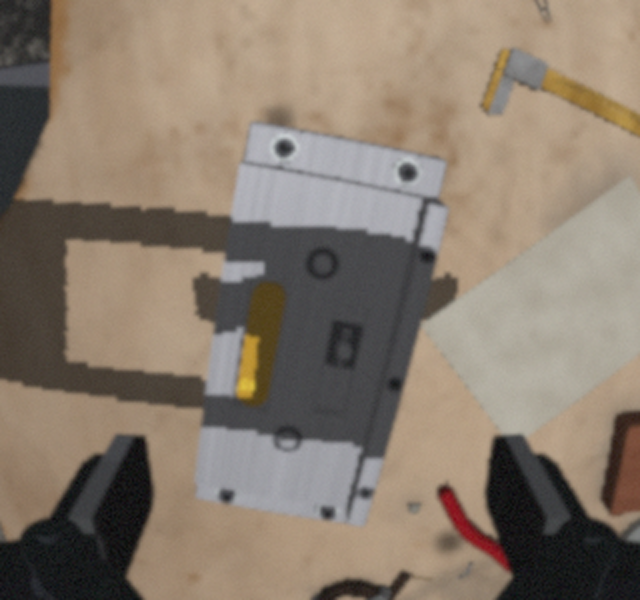

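View pics/cov1.png

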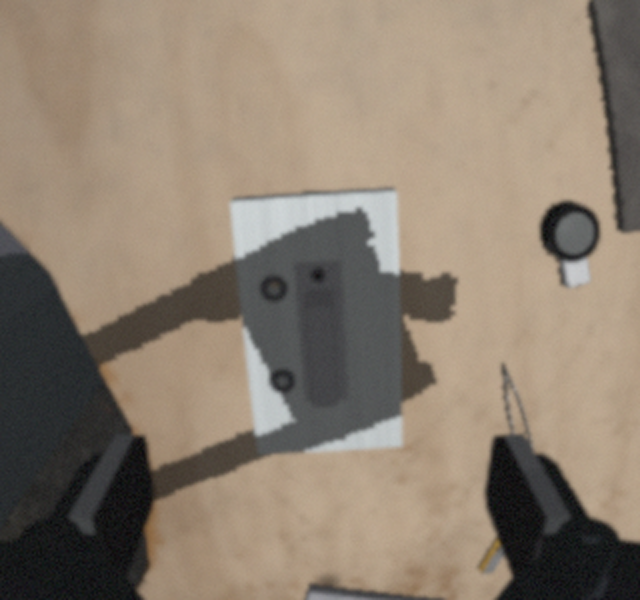

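```bash
cat > fit.py <<'E'
from h import *
import pickle
from scipy.optimize import least_squares
def fit(d,pts,x0):
    def P(s,m): 
        c,sn=np.cos(s[2]),np.sin(s[2]);m=np.array(m)/1000
        return [s[0]+c*m[0]-sn*m[1],s[1]+sn*m[0]+c*m[1],m[2]]
    f=lambda s:np.concatenate([w2pix(d,P(s,m))-np.array([160+q[0]/2,40+q[1]/2]) for m,q in pts])
    r=least_squares(f,x0,loss="soft_l1");return r.x,P,r.fun.reshape(-1,2)
d=pickle.load(open("jig.pkl","rb"))
s,P,res=fit(d,[((0,52,26),(322,263)),((0,-52,26),(288,439)),((-50,95,22),(241,163)),((-50,116,10),(250,123)),((54,116,10),(444,157)),((54,-95,38),(363,524))],[.54,-.06,-.1])
print(s);print(res.round(2))
o=cv2.resize(d["img"][40:340,160:480],None,fx=2,fy=2)
def dr(o,s,P,d,ms,col):
    for m in ms:
        p=w2pix(d,P(s,m));cv2.circle(o,(int((p[0]-160)*2),int((p[1]-40)*2)),3,col,-1)
dr(o,s,P,d,[(-50,95,22),(-50,-95,22),(43,95,22),(43,-95,22),(-50,116,10),(54,116,10),(-50,-116,10),(54,-116,10)],(0,0,255))
dr(o,s,P,d,[(54,95,38),(54,-95,38),(43,95,38),(43,-95,38)],(0,255,0))
dr(o,s,P,d,[(20,y,30) for y in (-14,0,14)]+[(0,52,26),(0,-52,26)],(255,0,255))
cv2.imwrite("pics/jigfit.png",o)
d=pickle.load(open("cov.pkl","rb"))
c,P,res=fit(d,[((-43,75,14),(232,199)),((43,75,14),(394,189)),((43,-75,14),(402,445)),((-43,-75,14),(258,454)),((-24,27,14),(273,288)),((-24,-27,14),(282,380))],[.51,.25,0])
print(c);print(res.round(2))
o=cv2.resize(d["img"][40:340,160:480],None,fx=2,fy=2)
dr(o,c,P,d,[(a,b,14) for a in(-43,43) for b in (75,-75)]+[(a,b,52) for a in(-7,7) for b in (27,-27)]+[(-24,27,14),(-24,-27,14),(-12,40,18),(12,-40,18)],(0,0,255))
cv2.imwrite("pics/covfit.png",o)
E
python3 fit.py
```

```text
[ 0.53473985 -0.07336563 -0.18898993]
[[-0.    0.16]
 [-0.32  0.75]
 [-1.04 -0.93]
 [-0.59 -1.83]
 [ 1.74  0.65]
 [ 1.11  1.06]]
[0.51677735 0.24558042 0.0656794 ]
[[-1.49  0.82]
 [ 0.86  0.24]
 [ 0.02  0.02]
 [-0.08 -0.21]
 [ 0.18 -0.49]
 [ 0.07 -0.34]]
```

```bash
python3 -c "
import cv2,numpy as np
cv2.imwrite('pics/both.png',cv2.resize(np.hstack([cv2.imread('pics/jigfit.png')[80:560,150:500],cv2.imread('pics/covfit.png')[80:560,150:500]]),None,fx=1.14,fy=1.14))"
```

```text
(no output)
```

View pics/both.png

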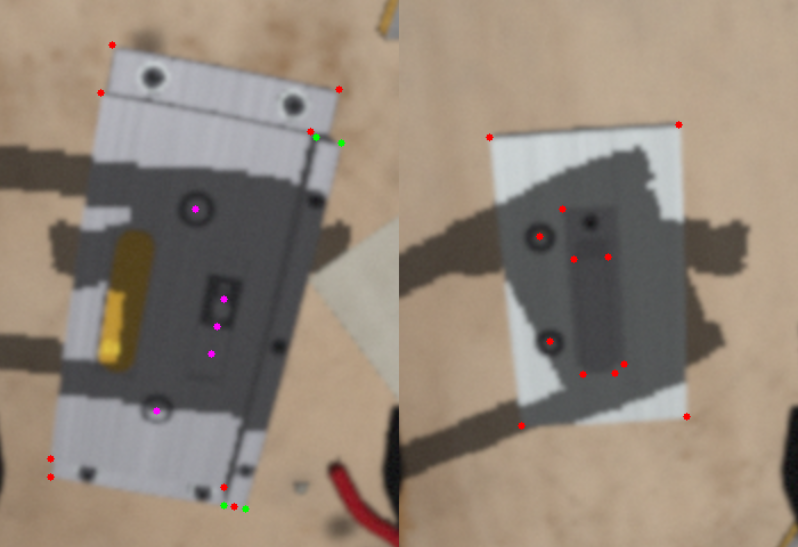

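```bash
python3 - <<'E'
from h import *
import pickle
# second cover view (quarter turn), then two jig views
out=[]
def go(p,yaw):
    robot.move_ptp(p,[np.pi,0,yaw]);robot.dwell(.3)
    d=eyes.read_camera("wrist");out.append(d);print(sensors.current_time_s(),sensors.current_tcp_pos())
go([.55,.245,.18],.066)
go([.575,-.073,.2],-.189)
go([.535,-.04,.2],np.pi/2-.189)
pickle.dump(out,open("v2.pkl","wb"))
for i,d in enumerate(out): cv2.imwrite(f"pics/v{i}.png",cv2.resize(d["img"][40:340,160:480],None,fx=2.5,fy=2,interpolation=cv2.INTER_CUBIC) if 0 else cv2.resize(d["img"][40:340,160:480],None,fx=2,fy=2,interpolation=cv2.INTER_CUBIC))
E
```

```text
3.9833 [0.54992263 0.24512763 0.17998824]
5.55 [ 0.57507223 -0.0721397   0.19994287]
7.2667 [ 0.53507459 -0.04003758  0.19997981]
```

View pics/v0.png

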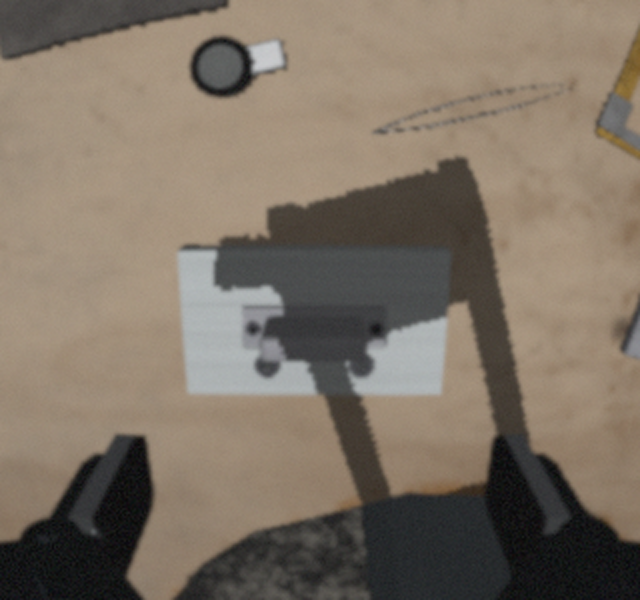

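View pics/v1.png

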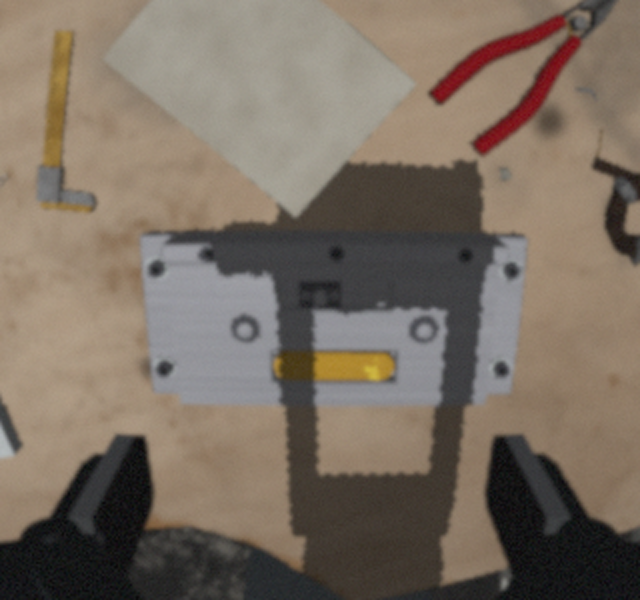

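View pics/v2.png

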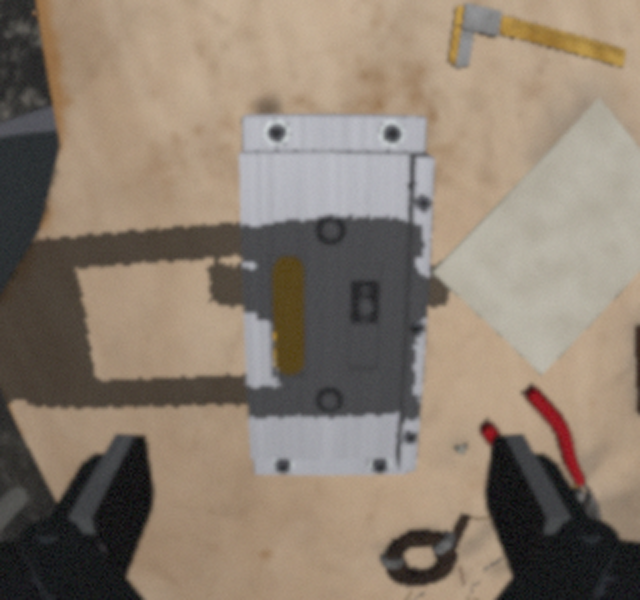

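```bash
cat > fit2.py <<'E'
from h import *
import pickle
from scipy.optimize import least_squares
v=pickle.load(open("v2.pkl","rb"));j1=pickle.load(open("jig.pkl","rb"));c1=pickle.load(open("cov.pkl","rb"))
def P(s,m):
    c,sn=np.cos(s[2]),np.sin(s[2]);m=np.array(m)/1000
    return [s[0]+c*m[0]-sn*m[1],s[1]+sn*m[0]+c*m[1],m[2]]
def fit(sets,x0):
    f=lambda s:np.concatenate([w2pix(d,P(s,m))-np.array([160+q[0]/2,40+q[1]/2]) for d,pts in sets for m,q in pts])
    r=least_squares(f,x0,loss="soft_l1");return r.x,r.fun.reshape(-1,2)
LL,LR=(0,52,24),(0,-52,24)
A=[(LL,(322,263)),(LR,(288,439)),((-50,95,22),(241,163)),((-50,116,10),(250,123)),((54,116,10),(444,157))]
B=[(LL,(245,329)),(LR,(424,330)),((-50,116,10),(153,391)),((-50,-116,10),(512,391)),((-50,95,22),(180,403)),((-50,-95,22),(486,403)),((54,116,10),(141,236)),((54,-116,10),(527,236))]
C=[(LL,(331,230)),(LR,(330,400)),((-50,95,22),(240,153)),((-50,116,10),(243,116)),((54,116,10),(427,117)),((-50,-116,10),(256,474)),((54,-95,38),(415,473))]
x0=[.535,-.073,-.19]
for S in ([(j1,A)],[(v[1],B)],[(v[2],C)],[(j1,A),(v[1],B),(v[2],C)]):
    s,r=fit(S,x0);print("jig",s.round(4),np.abs(r).max().round(2))
print(r.round(1).tolist())
for d,q in ((j1,(345,348)),(v[1],(320,297)),(v[2],(365,306))):
    p=pix2w(d,(160+q[0]/2,40+q[1]/2),.030);c,n=np.cos(s[2]),np.sin(s[2]);e=p[:2]-s[:2]
    print("pin jig",c*e[0]+n*e[1],-n*e[0]+c*e[1])
D=[((-43,75,14),(232,199)),((43,75,14),(394,189)),((43,-75,14),(402,445)),((-43,-75,14),(258,454))]
E=[((43,75,14),(179,249)),((43,-75,14),(452,248)),((-43,-75,14),(442,394)),((-43,75,14),(187,394))]
for S in ([(c1,D)],[(v[0],E)],[(c1,D),(v[0],E)]):
    s,r=fit(S,[.515,.245,.06]);print("cov",s.round(4),np.abs(r).max().round(2))
E
python3 fit2.py
```

```text
jig [ 0.5352 -0.0739 -0.1838] 1.64
jig [ 0.5345 -0.0743 -0.1888] 1.5
jig [ 0.5351 -0.0745 -0.1932] 0.93
jig [ 0.5349 -0.0743 -0.1904] 1.95
[[0.2, 0.6], [-0.2, 0.6], [-0.8, -0.0], [-0.3, -1.0], [2.0, 1.6], [0.1, -0.4], [-0.0, -0.7], [-0.1, 1.1], [-0.2, 1.2], [0.3, -0.3], [-0.3, -0.3], [-1.3, -1.2], [1.0, -0.3], [-0.1, 0.2], [-0.2, 0.4], [-0.5, 0.0], [-1.0, -0.6], [0.0, -0.6], [-0.9, 0.6], [0.7, -0.7]]
pin jig 0.019727454950218434 0.011708504129465013
pin jig 0.02081746352951823 0.008700625019970876
pin jig 0.019319048031443572 0.01016356485831477
cov [0.517  0.2459 0.0633] 1.24
cov [0.5169 0.2447 0.0641] 1.04
cov [0.5169 0.2453 0.0643] 1.23
```

```bash
python3 - <<'E'
from h import *
R=[np.pi,0,np.pi/2+.0643]
robot.move_ptp([.5169,.2453,.13],R)
robot.move_l([.5169,.2453,.031],vel=.08)
print(sensors.current_tcp_pos(),sensors.current_contact_force())
robot.command_gripper(0.0,80)
print(sensors.current_finger_gap(),sensors.current_contact_force())
f0=sensors.current_contact_force()
robot.move_l([.5169,.2453,.12],vel=.08); robot.dwell(.3)
print(sensors.current_finger_gap(),sensors.current_contact_force(),sensors.current_moment(),sensors.current_tcp_pos(),sensors.current_time_s())
d=eyes.read_camera("wrist");cv2.imwrite("pics/held.png",d["img"])
d=eyes.read_camera("scene");cv2.imwrite("pics/held_s.png",cv2.resize(d["img"][180:330,220:420],None,fx=3,fy=3))
E
```

```text
[0.51736168 0.24550138 0.03153773] [-0.08793303  0.69463291  0.28711125]
0.010352153033940593 [ 0.31735814 -0.44448588  3.52525062]
0.010095336220313052 [-0.11666507 -0.36484082 -5.44460512] [0.01276016 0.03156989 0.01188492] [0.51674934 0.24525845 0.11964391] 12.05
```

View pics/held.png

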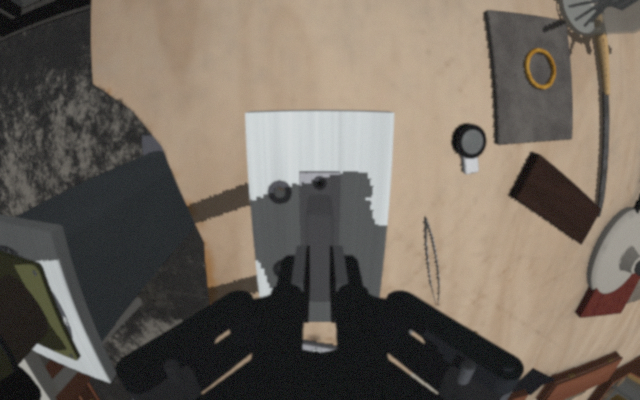

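View pics/held_s.png

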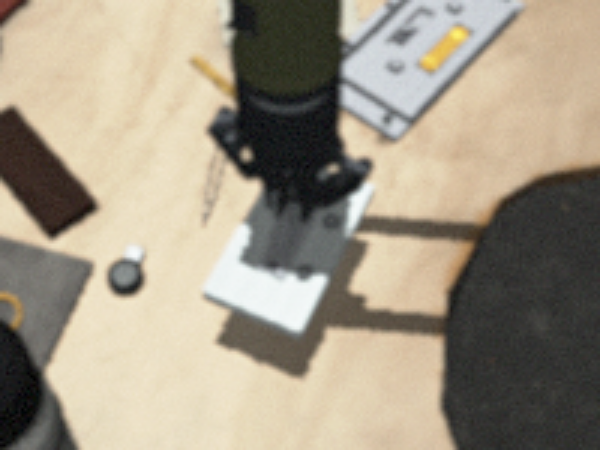

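```bash
cat >> h.py <<'E'
J=np.array([.5349,-.0743]);yaw=-.1904
c_,s_=np.cos(yaw),np.sin(yaw)
Rj=np.array([[c_,-s_],[s_,c_]])
ORI=[np.pi,0,np.pi/2+yaw]
def W(x,y,zu): # jig mm -> tcp world; zu underside mm
    p=J+Rj@np.array([x,y])/1000; return [p[0],p[1],zu/1000+.031]
def st(tag=""):
    p=sensors.current_tcp_pos();f=sensors.current_contact_force()
    q=Rj.T@(p[:2]-J)*1000;fj=Rj.T@f[:2]
    print(tag,"xy",q.round(2),"zu",round((p[2]-.031)*1000,2),"F",fj.round(1),round(f[2],1),"M",sensors.current_moment().round(2),"t",round(sensors.current_time_s(),2))
    return q,(p[2]-.031)*1000,np.array([*fj,f[2]])
E
python3 - <<'E'
from h import *
d=eyes.read_camera("wrist")
for q in ((246,113),(394,113)):
    p=pix2w(d,q,sensors.current_tcp_pos()[2]-.031+.014); e=p[:2]-sensors.current_tcp_pos()[:2]
    c,s=np.cos(.0643),np.sin(.0643);print("tool-frame corner mm",(c*e[0]+s*e[1])*1000,(-s*e[0]+c*e[1])*1000)
robot.move_ptp(W(-6,3,60),ORI)
robot.dwell(.3); st("above")
robot.move_l(W(-6,3,33.5),vel=.06); robot.dwell(.2); st("low")
d=eyes.read_camera("wrist");cv2.imwrite("pics/low.png",d["img"])
d=eyes.read_camera("scene");cv2.imwrite("pics/low_s.png",cv2.resize(d["img"][130:280,270:470],None,fx=3,fy=3))
E
```

```text
tool-frame corner mm -42.57378473439719 74.6298038413267
tool-frame corner mm 42.515743234740604 74.60352740571349
above xy [-5.92  4.  ] zu 60.09 F [ 0.1 -0.2] -4.7 M [-0.03 -0.03 -0.03] t 13.71
low xy [-5.61  2.91] zu 33.83 F [-0.5 -0.3] -4.0 M [0.03 0.03 0.03] t 14.5
```

View pics/low.png

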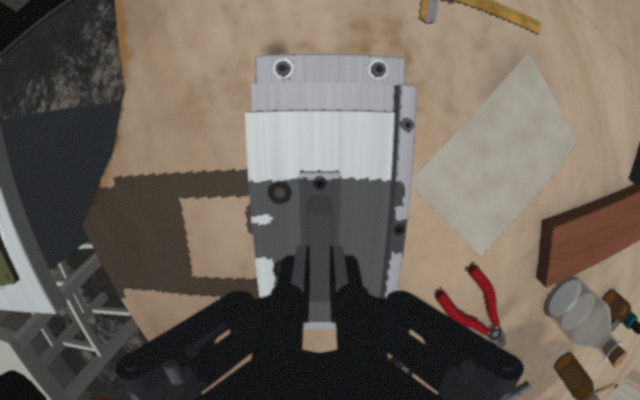

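The grasp is centred to within 0.5 mm. The cover is parallel to the fence, with a narrow gap at about u=397. Next I'll feel for the fence, then for the pin tip.

```bash
python3 - <<'E'
from h import *
x=-4
while x<4:
    robot.move_l(W(x,3,33),vel=.03); robot.dwell(.08)
    q,z,f=st("x%.1f"%x)
    if f[0]<-4: break
    x+=.7
z=32.
while z>27.5:
    robot.move_l(W(x,3,z),vel=.03); robot.dwell(.08)
    q,zz,f=st("z%.1f"%z)
    if f[2]>-2: break
    z-=.5
print(x,z)
E
```

```text
x-4.0 xy [-3.94  2.99] zu 33.03 F [-0.1 -0.3] -3.3 M [-0.03  0.01  0.02] t 14.93
x-3.3 xy [-3.3   3.02] zu 32.98 F [0.3 0.7] -3.5 M [-0.05 -0.02 -0.02] t 15.27
x-2.6 xy [-2.6   2.99] zu 32.99 F [ 1.  -0.1] -4.6 M [-0.04 -0.   -0.  ] t 15.6
x-1.9 xy [-1.89  3.01] zu 32.99 F [0.4 0.1] -5.0 M [-0.02  0.   -0.03] t 15.93
x-1.2 xy [-1.17  3.  ] zu 32.99 F [-0.7  0.6] -4.8 M [ 0.   -0.01 -0.03] t 16.27
x-0.5 xy [-0.49  3.  ] zu 32.99 F [-0.2 -0.7] -4.4 M [-0.   -0.04 -0.02] t 16.6
x0.2 xy [0.08 3.01] zu 32.97 F [-0.6  0.4] -4.6 M [ 0.06  0.12 -0.03] t 16.93
x0.9 xy [0.27 3.02] zu 32.88 F [-2.   0.4] -3.6 M [ 0.06  0.33 -0.02] t 17.27
x1.6 xy [0.6  3.01] zu 32.82 F [-4.3 -0.9] -2.0 M [ 0.16  0.83 -0.01] t 17.6
z32.0 xy [0.79 3.01] zu 31.8 F [-5.5 -0.1] -2.4 M [0.19 0.97 0.01] t 17.93
z31.5 xy [0.76 3.02] zu 31.27 F [-4.5 -0.8] -1.1 M [ 0.17  0.95 -0.01] t 18.27
1.6 31.5
```

```bash
python3 - <<'E'
from h import *
robot.move_l(W(0.5,3,31.5),vel=.03); robot.dwell(.1); st("relax")
z=31.
while z>27:
    robot.move_l(W(0.5,3,z),vel=.03); robot.dwell(.08)
    q,zz,f=st("z%.1f"%z)
    if f[2]>-1: break
    z-=.5
print(z)
E
```

```text
relax xy [0.8  3.03] zu 31.42 F [-3.2  0.4] -3.6 M [0.14 0.55 0.02] t 18.62
z31.0 xy [0.58 3.  ] zu 31.07 F [-3.  -0.7] -2.5 M [ 0.17  0.65 -0.04] t 18.95
z30.5 xy [0.49 3.  ] zu 30.67 F [-4.9 -0.5] 0.2 M [ 0.16  0.76 -0.03] t 19.28
30.5
```

```bash
python3 - <<'E'
from h import *
y=3.
robot.move_l(W(0.2,y,29.7),vel=.03); robot.dwell(.08); st("press")
while y<15:
    y+=1
    robot.move_l(W(0.2,y,29.3),vel=.03); robot.dwell(.06)
    q,zz,f=st("y%.1f"%y)
    if zz<29.45 or abs(f[1])>6: break
E
```

```text
press xy [0.31 2.91] zu 30.39 F [-5.1 -0.2] 3.6 M [ 0.1   0.95 -0.05] t 19.62
y4.0 xy [0.27 3.27] zu 30.32 F [-6.7 -2.9] 6.0 M [-0.19  1.16 -0.02] t 19.93
y5.0 xy [0.36 3.86] zu 30.41 F [-5.5 -3.4] 8.0 M [-0.42  1.27 -0.01] t 20.23
y6.0 xy [0.34 4.49] zu 30.47 F [-6.1 -4.4] 8.1 M [-0.72  1.26 -0.02] t 20.54
y7.0 xy [0.29 5.08] zu 30.53 F [-7.1 -6. ] 7.6 M [-0.94  1.36 -0.01] t 20.85
y8.0 xy [0.29 5.75] zu 30.56 F [-6.3 -6.2] 7.8 M [-1.22  1.41 -0.05] t 21.16
```

```bash
python3 - <<'E'
from h import *
y=8.
robot.move_l(W(-0.3,y,30.6),vel=.03); robot.dwell(.1); st("relax")
robot.move_l(W(-0.3,y,30.1),vel=.03); robot.dwell(.08); st("touch")
while y<15:
    y+=.7
    robot.move_l(W(-.3,y,30.0),vel=.03); robot.dwell(.06)
    q,zz,f=st("y%.1f"%y)
    if zz<29.5 or abs(f[1])>5: break
E
```

```text
relax xy [0.32 8.03] zu 30.48 F [-1.2 -0.7] -3.6 M [-0.1   0.35 -0.07] t 21.51
touch xy [0.2  8.22] zu 29.98 F [-0.7 -0.5] -4.1 M [ 0.02  0.17 -0.04] t 21.84
y8.7 xy [0.06 8.84] zu 30.09 F [-0.8  0.2] -4.0 M [0.03 0.07 0.02] t 22.15
y9.4 xy [-0.05  9.41] zu 30.1 F [0.5 0. ] -4.3 M [-0.02 -0.03 -0.02] t 22.46
y10.1 xy [-0.24 10.11] zu 29.99 F [-0.2  0.2] -3.7 M [ 0.02 -0.02  0.09] t 22.77
y10.8 xy [-0.29 10.7 ] zu 30.0 F [ 0.1 -1.2] -3.1 M [-0.15  0.07 -0.01] t 23.07
y11.5 xy [-0.23 11.53] zu 30.15 F [-0.2 -0.1] -1.9 M [-0.1   0.07 -0.04] t 23.38
y12.2 xy [-0.22 12.15] zu 30.11 F [-0.  -0.3] -1.8 M [-0.16  0.07 -0.06] t 23.69
y12.9 xy [-0.26 12.84] zu 30.05 F [-1.2 -0.7] -1.4 M [-0.36  0.06  0.04] t 24.0
y13.6 xy [-0.29 13.56] zu 30.05 F [-0.1 -1.3] -1.7 M [-0.42  0.12  0.01] t 24.31
y14.3 xy [-0.31 14.26] zu 30.02 F [-0.4 -2.1] -0.3 M [-0.46  0.14  0.01] t 24.62
y15.0 xy [-0.31 15.  ] zu 30.03 F [-0.6 -1.8] -0.9 M [-0.46  0.18  0.03] t 24.93
y15.7 xy [-0.31 15.75] zu 30.0 F [-1.  -3.2] 0.0 M [-0.49  0.2  -0.01] t 25.23
```

Contact disappeared between y≈8 and 10.1 mm and came back from 10.8, which agrees with the visual estimate of the pin at about +10. I'll go back and lower the cover there.

```bash
python3 - <<'E'
from h import *
robot.move_l(W(-.5,14,31.5),vel=.05)
robot.move_l(W(-.5,9.3,31.5),vel=.05); robot.dwell(.15); st("free")
for z in (30.3,29.5,28.8,28):
    robot.move_l(W(-.5,9.3,z),vel=.03); robot.dwell(.1); q,zz,f=st("z%.1f"%z)
    if f[2]>3: break
E
```

```text
free xy [-0.54  9.31] zu 31.42 F [ 0.2 -0.5] -4.4 M [ 0.04 -0.02  0.02] t 25.88
z30.3 xy [-0.55  9.37] zu 30.27 F [-0.1  1.2] -4.0 M [ 0.02  0.05 -0.  ] t 26.23
z29.5 xy [-0.5   9.31] zu 29.5 F [-0.6 -0.2] -3.6 M [ 0.01 -0.03 -0.01] t 26.58
z28.8 xy [-0.52  9.31] zu 28.77 F [-0.3  0.6] -3.3 M [ 0.   -0.    0.03] t 26.93
z28.0 xy [-0.49  9.28] zu 28.0 F [ 0.7 -0.5] -4.3 M [ 0.03 -0.02 -0.01] t 27.28
```

```bash
python3 - <<'E'
from h import *
for z in (27,26,25.2):
    robot.move_l(W(-.3,9.3,z),vel=.03); robot.dwell(.15); q,zz,f=st("z%.1f"%z)
robot.command_gripper(0.0,110)
for z in (24,23,22,21):
    robot.move_l(W(-.3,9.3,z),vel=.03); robot.dwell(.15); q,zz,f=st("z%.1f"%z)
    if f[2]>25: break
d=eyes.read_camera("wrist");cv2.imwrite("pics/home.png",d["img"])
E
```

```text
z27.0 xy [-0.31  9.32] zu 26.99 F [-0.5 -0.2] -4.8 M [ 0.02 -0.03  0.  ] t 27.68
z26.0 xy [0.04 9.28] zu 26.39 F [-0.2 -0.2] 1.8 M [0.03 0.06 0.04] t 28.08
z25.2 xy [0.   9.43] zu 25.52 F [-1.4  1.9] 4.0 M [0.23 0.09 0.01] t 28.48
z24.0 xy [0.01 9.35] zu 24.23 F [-1.4  1.9] 5.4 M [0.25 0.1  0.02] t 29.1
z23.0 xy [0.08 9.39] zu 23.4 F [-0.9  2. ] 7.2 M [ 0.28  0.19 -0.01] t 29.5
z22.0 xy [0.1  9.25] zu 22.65 F [-1.4  0.5] 9.1 M [0.25 0.26 0.02] t 29.9
z21.0 xy [-0.08  9.28] zu 22.41 F [-3.7  1.1] 14.3 M [ 0.28  0.51 -0.  ] t 30.3
```

View pics/home.png

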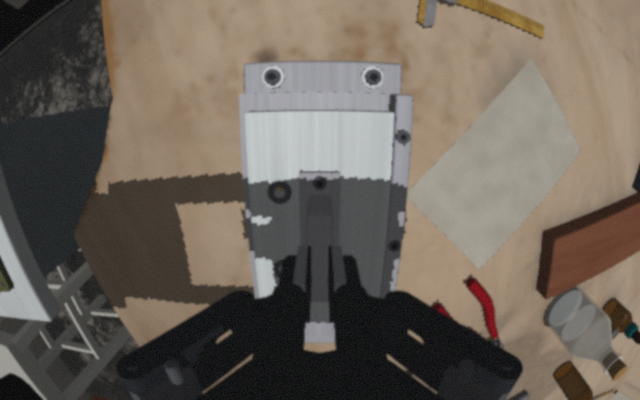

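```bash
python3 - <<'E'
from h import *
for z in (20,18.5):
    robot.move_l(W(-.6,9.3,z),vel=.03); robot.dwell(.25); q,zz,f=st("z%.1f"%z)
robot.dwell(.5); st("final"); print(sensors.current_finger_gap(),sensors.current_orientation())
d=eyes.read_camera("side");cv2.imwrite("pics/fin_s.png",cv2.resize(d["img"][190:300,230:370],None,fx=5,fy=5,interpolation=cv2.INTER_CUBIC))
E
```

```text
z20.0 xy [-0.03  9.26] zu 22.37 F [-4.2  0.4] 21.2 M [0.33 0.78 0.01] t 30.85
z18.5 xy [0.03 9.26] zu 22.3 F [-7.8  1.4] 31.8 M [0.4  1.31 0.03] t 31.35
final xy [0.02 9.28] zu 22.28 F [-8.1  1. ] 32.5 M [0.44 1.28 0.01] t 31.85
0.009057857771920166 [3.13864071e+00 1.47110455e-04 1.38049393e+00]
```

View pics/fin_s.png

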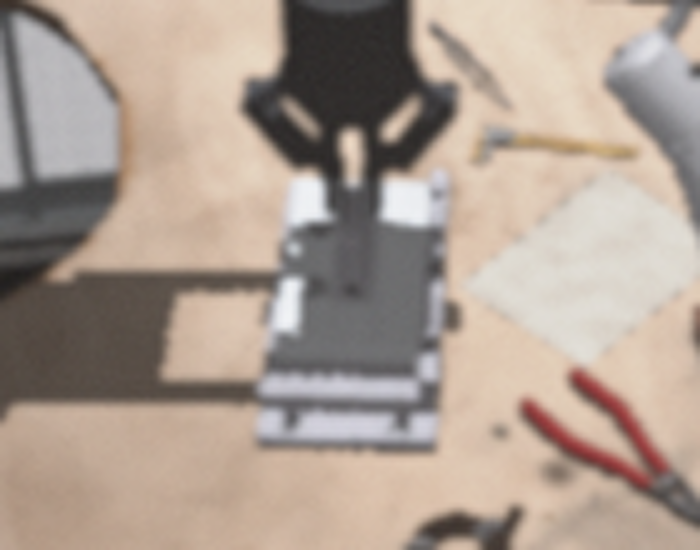

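```bash
python3 - <<'E'
from h import *
ticket.job_done(); st("done")
E
```

```text
the job is handed in; nothing more can be done
the job is handed in; nothing more can be done
```

The cover is on the jig, over the locating pin and against the fence. I handed the job in at about 32 s of the 53 s allowed, with the gripper still holding it pressed down. The hand-in gives no verdict, so the result rests on the checks below.

**What I did:**
- **Finding things:** I located the jig and cover from wrist-camera views. The jig is at (0.535, -0.074) with yaw -0.190, and the pin appeared to be at about y = +10 mm.
- **Grip:** I took the cover by its bar. It sat centred in the gripper to within 0.5 mm.
- **Fence and pin:** I felt the fence at jig x of about 0.1 mm. My first slide pressed too hard and stuck, so I repeated it with less pressure. There was no contact between y = 8 and 10 mm, and contact came back at 10.8 mm.
- **Pressing home:** Since that first pass had slid over the slot without the cover dropping, I went back to y = 9.3 mm and lowered it onto the lifters. I then pressed it down to a hard stop.

**Last checks before handing in:**
- **Position:** the cover was at jig x = 0.0 mm, y = 9.3 mm, with its underside at 22.3 mm. The limit is 23.4 mm.
- **Hard stop:** the push rose by about 10 N for less than 0.1 mm of movement, so the cover is on the flat top. I inferred the lifter travel and levelness from this rather than measuring them.
- **Forces:** the final force readings were 32.5 N upward and 8 N away from the fence, with a moment of 1.3 N m.
- **Grip and other things:** the fingers were still closed on the bar at 110 N. The tweezers, gauge and pliers showed no sign of having moved in the last pictures; I did not check the loupe, tin or hammer at the end.

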